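# Roll-test axle tubes on the classroom ramp

## Task

Test the two tubes that lie on the blue cradles of the rack, one after the other: lay each across the ramp at the white line near its top and let go. A tube that rolls down belongs in the catch tray at the foot of the ramp; take a tube that stays on the ramp off again and put it in the orange tray, before you touch the next. Leave the tube on the black cradle and everything else on the table where it is.

Things in the scene. Friction and masses are not known exactly. Their poses are not given: they have to be found in the camera images.
- tube_a: One of three look-alike white tubes, 60 mm long, 40 g, lying along the rack's x, middle 42 mm above the table. A good one is round, 30 mm across; a crushed one is an oval 33.4 mm wide, 24 mm high, lying flat side down. Which is which is not told: on the ramp a round tube rolls off at once, a crushed one stays. Origin at the tube's middle, own x along it.
- tube_b: One of three look-alike white tubes, 60 mm long, 40 g, lying along the rack's x, middle 42 mm above the table. A good one is round, 30 mm across; a crushed one is an oval 33.4 mm wide, 24 mm high, lying flat side down. Which is which is not told: on the ramp a round tube rolls off at once, a crushed one stays. Origin at the tube's middle, own x along it.
- tube_c: One of three look-alike white tubes, 60 mm long, 40 g, lying along the rack's x, middle 42 mm above the table. A good one is round, 30 mm across; a crushed one is an oval 33.4 mm wide, 24 mm high, lying flat side down. Which is which is not told: on the ramp a round tube rolls off at once, a crushed one stays. Origin at the tube's middle, own x along it.
- rack: Fixed rack: aluminium base 100 x 250 x 8 mm with three cradles in a row along its y; origin under the base's centre, x toward the robot's left, z up. Cradles at y = -58 mm (blue), 0 (blue), +58 mm (black), each a pair of rails 50 mm long (x), 24 mm wide over all, top 30 mm above the table. A lamp bar overhangs them.
- rack_bar (a point): Middle of the near lower edge of the aluminium lamp bar, 127 mm above the table over the cradles' middle (rack x = 0), covering their left half. The bar runs along the rack's y, x = 0 to 28 mm, 24 mm high, a post at each end (y = +-117 mm). An upright gripper strikes it: come in tilted about 40 degrees, hand leaning right, fingers pointing left (rack +x) and down, closing along the rack's y; leave the same way.
- ramp: Fixed test ramp: grey lane 84 mm wide, 220 mm long, blue side rails 12 mm high, falling at 9 degrees (0.157 rad) toward its own -y (away from the robot); x across the lane, level, to the robot's left; origin on the table under mid-lane. Lane height 84 mm at the top (y = +109 mm, 12 mm stop), 50 mm at the foot (y = -109 mm). A tube laid along the ramp's x rolls straight; a round one takes about 1 s to the tray.
- ramp_line (a point): Middle of the white line painted across the lane, on its surface (about 75 mm above the table), 60 mm below the lane's top end; axes as the ramp's (level, not sloping). Lay tubes here, within about 30 mm.
- ramp_catch (a point): Centre of the catch tray's floor, 6 mm above the table, axes as the ramp's; the tray inside is 84 mm (x) by 88 mm (y), side walls to 66 mm, end wall to 81 mm above the table.
- reject_tray: Fixed open orange tray 120 (x) x 130 (y) x 40 mm, walls and floor 4 to 5 mm; origin under its centre. It and a blue tub of the same size with kit parts in it stand right of the ramp, one nearer, one farther, either way round.
- kit_tub: Bystander: fixed open blue tub 120 x 130 x 40 mm holding small kit parts; origin under its centre. Nothing goes in it.
- wheel: Bystander: black wheel lying flat, 60 mm across, 24 mm high; origin under its centre.
- gear: Bystander: orange gear lying flat, 53 mm across, 16 mm high; origin under its centre.
- beam: Bystander: aluminium beam 18 x 120 x 10 mm; origin under its centre.
- screwdriver: Bystander: screwdriver lying on the table.
Things that resemble listed ones, but are neither listed nor needed, are in the scene too. What is shaped like the tube_a but brown or yellow is not meant. Leave any green look-alike of the tube_c alone.

How it is judged:
By the outcome, as a careful person would: the job done as asked, in the order asked, and still so for the second after the job is handed in, with the robot touching nothing.
It also fails if it takes over 61 s, if anything falls off the work surface, if the arm or the gripper's body presses on something with over 40 N, if the wrist force passes 120 N, or if a joint passes its speed limit or range.

## Robot

A 6-joint arm with a two-finger parallel gripper is mounted at the origin on the work surface. World frame = base frame: x ahead of the robot, y to its left, z up, the work surface at z = 0. Lengths are in mm, angles in degrees, forces in N, time in s.
With the tool pointing down it reaches from about 300 to 850 mm from the base axis. Payload 4.2 kg.
Tool frame: the origin (TCP) lies between the finger pads; the fingertips stand 22 mm ahead of it and the grasp point (between the pads) lies 3 mm ahead of it (env.finger_overhang is the distance from the TCP to the fingertips, in mm); z points along the fingers, y is the line along which they close (so a half turn about z gives the same grasp; the last joint's range is limited). The gripper opens to 91 mm and grips with 3 to 60 N. Pads are 32 mm wide; open, the fingers measure 118 mm over their backs; the gripper's body (76 mm by 178 mm) begins 60 mm behind the grasp point.
Start: joints at [71.562, 18.312, 89.639, -0, 72.044, -1.146], TCP at [170.914, 549.026, 235.976] pointing down, gripper open.
Joint ranges: [-177.97, 177.97], [-48.28, 115.42], [12.27, 149.76], [-77.06, 257.06], [2.81, 150.46], [-146.56, 146.56]. Speed limits (degrees/s): [147.25, 147.25, 180, 180, 180, 180].

## Interface

Orientations are given as [roll, pitch, yaw] about the fixed x, y, z axes, in that order (R = Rz(yaw) Ry(pitch) Rx(roll)).
In Python, from workcell import state, cams, ticket, look_for, outline_of, env gives the robot as it stands.
- The arm moves only by the tool servo_tool, never from a script. Its argument "steps" is a list of rows, each a list of 3 entries, a list of its own where there are three numbers: the closure in counts, from 0 (fully open) to 255 (shut), then the shift along the tool's x, y, z in mm, then the turn, a rotation vector about the tool's x, y, z in rad. A call has exactly 10 rows; each row shifts and turns the commanded pose from where the row before left it, along the tool's axes as they then stand; what a row does not reach is not made up. A row lasts 1/10 s, in which the tool goes at most 50 mm and 8.59 degrees, less where a joint would pass 70% of its speed; a pose out of reach is approached as far as the arm can. A call with a gripper value outside its range is refused whole. The fingers move at their own pace and stop on an object; "squeeze" is the grip in N (left out, the last holds). Time passes only in rows, so rows that do not move let the fingers close, or fill a call up. It gives the time, the measured TCP pose, the force, the opening and the grip force at its end, in the units of the state.
- state(): the state, without advancing time (a new reading comes with each control period).
- cams.grab_frame(name): name is "scene" or "top" or "wrist"; returns a dict with "color" (384x512x3 uint8, red, green, blue), "z_map" (384x512 float32, mm along the optical axis (not along the pixel's ray), 0 where there is no reading), "fovy" (degrees; the focal length in pixels is half the picture's height over the tangent of half this angle, whatever the lens; pixels are square), "cx", "cy" (the principal point, pixels), "eye" and "rotation" of the camera in the world; the wrist camera has in their place "tool_from_camera" (4x4, takes a point from camera to tool coordinates, whose origin is the TCP and whose axes are the flange's). Camera axes: x right, y up, looking along -z (the intrinsics and any distortion apply to the point x, -y, -z); pixel columns grow to the right and rows downward; lengths in mm; the calibration is good to about 2 mm. A picture is of the moment at which its call begins: read the wrist's pose just before it.
- ticket.job_done(): hands the job in; it is judged then, once.
Trained networks look in a picture, given as the dict that the camera call returned (one of the last four; its "shot" number tells which), for a name from the list of things; names that differ only in an ending like _2 or _b are one class to them, and where a whole thing is asked for, a point or a joint stands for the part that bears it (a point fixed in the world has none). Each returns a list of dicts, best first, with "confidence" (0 to 1); they miss things now and then, are a little off and sometimes report something else, mostly with a low value. They report only what shows in the picture. A call takes as long as a camera call. They do not tell look-alikes from the thing itself.
- look_for(picture, thing): "at" ([column, row] in pixels, amid what is visible of it).
- outline_of(picture, thing): "pixels" (384x512 bool, what is visible of it) and "at" ([column, row] in pixels, amid what is visible of it).
The state is a dict: "time_s": time; "qpos": joint angles; "qvel": joint speeds; "effort": joint torques, N m; "ee_pos": TCP position; "ee_rot": TCP orientation; "force": force on the tool from outside, world axes, zero at the start; "torque": the same for the moment, N m; "gripper_width": finger opening in mm; "gripper_force": force on a finger pad.
Only numpy, scipy, OpenCV 4.12 (cv2) and the standard library are available. Lean on these libraries where they do the work, as an engineer would, in place of code of your own. Each camera call takes 0.05 s, during which the arm holds its last target. There are 200 camera calls.

## Working session

There is one attempt and no reset: what is moved stays moved. The work goes in short steps, Python scripts to look and compute and a tool call to move; the robot and the scene stay as the last step left them, time stands still between calls to the robot, and variables do not carry over. Pictures are saved under pics/ and viewed, at most 10 in all, crops included, and the job is handed in when it is done.

Besides the shell and the picture viewer there is one more tool, called after "Emit:" as name(argument=value, ...), one argument or row to a line, values as JSON. servo_tool: Moves the arm, as the interface text tells. Its arguments: {"type":"object","properties":{"steps":{"type":"array","items":{"type":"array"}},"squeeze":{"type":"number"}},"required":["steps"]}

```bash
mkdir -p pics; ls; cat > h.py <<'E'
import numpy as np, cv2
from workcell import state, cams, ticket, look_for, outline_of, env
from scipy.spatial.transform import Rotation as R
def pts(p):
    z=p["z_map"].astype(float); h,w=z.shape; f=h/2/np.tan(np.radians(p["fovy"])/2)
    v,u=np.mgrid[:h,:w]
    c=np.stack([(u-p["cx"])/f*z,-(v-p["cy"])/f*z,-z],-1)
    if "eye" in p: r,t=np.array(p["rotation"]),np.array(p["eye"])
    else:
        s=p["_s"]; T=np.array(p["tool_from_camera"]); Rt=R.from_euler('xyz',s["ee_rot"],degrees=True).as_matrix()
        r=Rt@T[:3,:3]; t=Rt@T[:3,3]+np.array(s["ee_pos"])
    return c@r.T+t
def grab(n):
    s=state(); p=cams.grab_frame(n); p["_s"]=s; return p
def save(n,img): cv2.imwrite("pics/"+n,cv2.cvtColor(img,cv2.COLOR_RGB2BGR))
E
python3 - <<'E'
from h import *
s=state(); print(s)
a=grab("top"); b=grab("scene")
print({k:v for k,v in a.items() if k not in("color","z_map","_s")})
save("a.png",cv2.resize(np.vstack([a["color"],b["color"]]),(448,600)) if 0 else a["color"]); save("b.png",b["color"])
P=pts(a)
for n in ["tube_a","rack","rack_bar","ramp","ramp_line","ramp_catch","reject_tray","kit_tub"]:
    for d in look_for(a,n)[:6]:
        u,v=map(int,np.round(d["at"])); print(n,d["confidence"],u,v,P[v,u].round())
E
```

```text
pics
{'time_s': 0.0, 'qpos': array([ 7.15651067e+01,  1.83524720e+01,  8.97057941e+01, -2.85257592e-04,
        7.20424414e+01, -1.14377007e+00]), 'qvel': array([-0.06826743,  0.06090505, -0.10947859, -0.00898468,  0.02112684,
        0.1304407 ]), 'effort': array([ 4.66742895e-04, -4.12448502e+01, -2.31971258e+01,  7.26745580e-02,
        4.58617788e-02, -1.43189372e-04]), 'ee_pos': array([170.74225058, 548.59000864, 235.11605117]), 'ee_rot': array([-1.79899307e+02, -1.73909003e-03,  1.62708963e+02]), 'force': array([-0.16467462,  0.52487344,  0.24824912]), 'torque': array([-0.05229954,  0.01141146,  0.00077838]), 'gripper_force': 0.0, 'gripper_width': 91.39369507085269}
{'fovy': 53.327269219536596, 'cx': 257.5595557053202, 'cy': 187.54667139782472, 'eye': array([ 318.10478289,   13.57380229, 1057.75257319]), 'rotation': array([ 12.38418039,   0.26988098, -87.37528164]), 'shot': 1}Traceback (most recent call last):
  File "<stdin>", line 6, in <module>
  File "h.py", line 12, in pts
    return c@r.T+t
           ~~~~~^~
ValueError: operands could not be broadcast together with shapes (384,512) (3,)
```

```bash
sed -i 's/r,t=np.array(p\["rotation"\])/r,t=R.from_euler("xyz",p["rotation"],degrees=True).as_matrix()/' h.py
python3 - <<'E'
from h import *
a=grab("top"); b=grab("scene")
save("a.png",a["color"]); save("b.png",b["color"])
P=pts(a)
for n in ["tube_a","rack","rack_bar","ramp","ramp_line","ramp_catch","reject_tray","kit_tub"]:
    for d in look_for(a,n)[:6]:
        u,v=map(int,np.round(d["at"])); print(n,round(d["confidence"],2),u,v,P[v,u].round())
np.savez("top0.npz",P=P,c=a["color"])
np.savez("scene0.npz",P=pts(b),c=b["color"])
E
```

```text
tube_a 0.75 190 197 [505. 208.  51.]
tube_a 0.67 133 160 [607. 381.  29.]
tube_a 0.66 179 162 [600. 246.  54.]
tube_a 0.64 186 179 [552. 222.  59.]
tube_a 0.53 199 260 [340. 175.  29.]
tube_a 0.42 273 177 [567. -12.  62.]
rack 0.56 182 185 [536. 233.  52.]
rack_bar 0.71 410 275 [ 327. -384.   21.]
rack_bar 0.55 184 188 [533. 231.  29.]
rack_bar 0.29 179 163 [598. 246.  51.]
ramp 0.92 272 178 [564.  -9.  63.]
ramp_line 0.69 271 174 [576.  -6.  60.]
ramp_catch 0.63 357 154 [ 660. -251.    6.]
ramp_catch 0.58 270 178 [565.  -4.  59.]
ramp_catch 0.33 192 201 [492. 200.  61.]
ramp_catch 0.32 184 186 [534. 227.  51.]
reject_tray 0.94 379 219 [ 475. -310.    6.]
kit_tub 0.64 160 269 [313. 276.  27.]
kit_tub 0.6 356 152 [ 666. -249.    5.]
```

View pics/a.png

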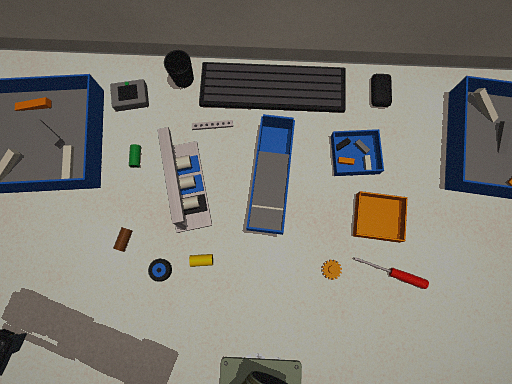

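View pics/b.png

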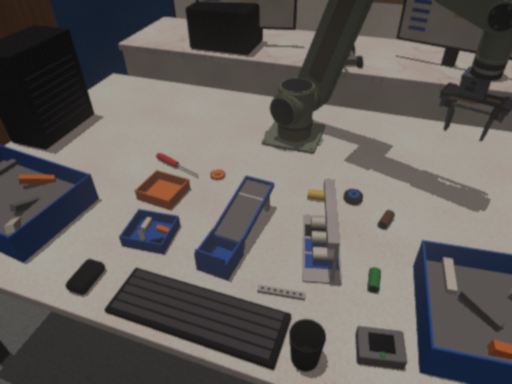

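```bash
python3 - <<'E'
from h import *
for f in ["top0.npz","scene0.npz"]:
    D=np.load(f);P=D["P"];c=D["c"].astype(int);x,y,z=P[...,0],P[...,1],P[...,2]
    hsv=cv2.cvtColor(D["c"],cv2.COLOR_RGB2HSV).astype(int)
    def rect(m,n):
        m=cv2.morphologyEx(m.astype(np.uint8),cv2.MORPH_OPEN,np.ones((2,2)))>0
        q=P[m]
        if len(q)<5: print(n,"few",len(q));return
        r=cv2.minAreaRect(q[:,:2].astype(np.float32)); print(n,len(q),np.round(r[0],1),np.round(r[1],1),round(r[2],1),"zmed",np.median(q[:,2]).round(1),"mean",q.mean(0).round(1))
    reg=(x>400)&(x<700)&(y>130)&(y<330)
    rect(reg&(z>140)&(z<165),"bar top")
    rect(reg&(z>4)&(z<12),"base")
    w=reg&(z>38)&(z<66)&(hsv[...,1]<60)&(hsv[...,2]>110)
    n,l,s,ce=cv2.connectedComponentsWithStats(w.astype(np.uint8))
    for i in range(1,n):
        if s[i,4]>20: rect(l==i,f"tube px{ce[i].round()}")
    rr=(x>380)&(x<800)&(y>-110)&(y<110)&(z>20)&(z<110)
    rect(rr,"ramp all")
    blue=(hsv[...,0]>100)&(hsv[...,0]<125)&(hsv[...,1]>130)
    lane=rr&~blue
    rect(lane,"lane")
    q=P[lane]; A=np.c_[q[:,:2],np.ones(len(q))]; k=np.linalg.lstsq(A,q[:,2],rcond=None)[0]; print("plane",k.round(4),"slope dir",np.degrees(np.arctan2(k[1],k[0])).round(1),np.degrees(np.arctan(np.hypot(*k[:2]))).round(1))
    rect(lane&(hsv[...,2]>170),"line")
    org=(hsv[...,0]<20)&(hsv[...,1]>150)&(x>400)&(x<560)&(y<-220)&(y>-400)
    rect(org&(z<60),"tray")
E
```

```text
bar top 1154 [481.5 199.8] [482.3 113.5] 35.5 zmed 151.3 mean [534.6 237.6 155.6]
base 1315 [465.2 185. ] [423.6 157.2] 29.0 zmed 8.8 mean [533.3 205.5  13. ]
tube px[183. 161.] 145 [602.6 236.5] [31.3 36.7] 16.3 zmed 52.6 mean [600.2 233.7  50.4]
tube px[186. 181.] 141 [431.2 129.4] [321.1  41.4] 38.3 zmed 55.6 mean [542.5 216.9  60.8]
tube px[190. 202.] 149 [488.8 206.4] [24.  41.2] 15.0 zmed 56.0 mean [487.9 203.2  53.1]
ramp all 3384 [564.   -9.7] [121.1 493.1] 81.2 zmed 68.1 mean [548.6  -7.4  69.8]
lane 2440 [564.6 -12. ] [103.5 494.1] 79.6 zmed 69.4 mean [526.8  -5.8  73.6]
plane [-1.627000e-01  4.300000e-03  1.545592e+02] slope dir 178.5 9.2
line few 0
tray 2326 [ 445.8 -184.7] [152.  446.4] 14.0 zmed 6.0 mean [ 477.7 -311.8   18.1]
bar top 779 [778.3 286.4] [1107.6   63.7] 8.1 zmed 151.6 mean [552.2 250.3 141.2]
base 977 [873.7 299. ] [910.5 111.4] 11.2 zmed 9.3 mean [607.2 235.2  13. ]
tube px[318. 220.] 104 [909.4 280.2] [849.1  38.2] 9.6 zmed 55.5 mean [512.  213.   64.9]
tube px[318. 235.] 104 [585.3 240.8] [92.9 33.7] 29.4 zmed 54.4 mean [560.4 226.5  57.7]
tube px[320. 252.] 137 [962.7 296. ] [739.4  37.8] 8.6 zmed 52.9 mean [617.3 243.7  57.6]
ramp all 3400 [851.7  80.3] [1064.6  201.4] 17.0 zmed 61.9 mean [ 5.934e+02 -5.000e-01  6.280e+01]
lane 3268 [851.7  80.3] [1064.6  201.4] 17.0 zmed 61.5 mean [588.2  -1.   62.3]
plane [-1.355000e-01 -2.710000e-02  1.408578e+02] slope dir -168.7 7.9
line few 0
tray 509 [890.9 -30.8] [1134.6  126.9] 33.2 zmed 5.4 mean [ 483.1 -300.4   16.2]
```

```bash
cat > fit.py <<'E'
from h import *
D=np.load("top0.npz");P=np.dstack([cv2.medianBlur(D["P"][...,i].astype(np.float32),3) for i in range(3)])
x,y,z=P[...,0],P[...,1],P[...,2]
hsv=cv2.cvtColor(D["c"],cv2.COLOR_RGB2HSV).astype(int)
def rect(m,n,er=0):
    nn,l,s,_=cv2.connectedComponentsWithStats(m.astype(np.uint8)); i=1+np.argmax(s[1:,4]); q=P[l==i]
    r=cv2.minAreaRect(q[:,:2].astype(np.float32)); 
    e=np.linalg.eigh(np.cov(q[:,:2].T)); d=e[1][:,1]
    print(n,len(q),np.round(r[0],1),np.round(r[1],1),round(r[2],1),"zmed",np.median(q[:,2]).round(1),"mean",q.mean(0).round(1),"pca",np.degrees(np.arctan2(d[1],d[0])).round(1)); return q
reg=(x>400)&(x<700)&(y>130)&(y<330)
rect(reg&(z>143)&(z<158),"bar top")
rect(reg&(z>4)&(z<12),"base")
w=reg&(z>40)&(z<62)&(hsv[...,1]<60)&(hsv[...,2]>110)
n,l,s,ce=cv2.connectedComponentsWithStats(w.astype(np.uint8))
for i in range(1,n):
    if s[i,4]>20: q=rect(l==i,f"tube px{ce[i].round()}"); print("  z95",np.percentile(q[:,2],[80,90,95]).round(1))
rr=(x>380)&(x<800)&(y>-110)&(y<110)&(z>20)&(z<110)
rect(rr,"ramp all")
blue=(hsv[...,0]>100)&(hsv[...,0]<125)&(hsv[...,1]>130)
q=rect(rr&~blue,"lane"); A=np.c_[q[:,:2],np.ones(len(q))]
k=np.linalg.lstsq(A,q[:,2],rcond=None)[0]; print("plane",k.round(4),np.degrees(np.arctan2(k[1],k[0])).round(1))
v=hsv[...,2][rr&~blue]; print(np.percentile(v,[5,50,90,95,99]))
g=np.zeros_like(hsv[...,2]);g[200:215,250:285]=1
rect((g>0)&rr&~blue&(hsv[...,2]>np.percentile(v,50)+30),"line")
org=(hsv[...,0]<20)&(hsv[...,1]>150)&(x>380)&(x<580)&(y<-220)&(y>-400)
rect(org&(z<60),"tray"); rect(org&(z>33)&(z<50),"tray rim")
E
python3 fit.py
```

```text
bar top 1146 [542.6 243.6] [243.6  27.6] 14.2 zmed 151.4 mean [539.  241.9 151.1] pca -165.8
base 1564 [547.6 229.9] [253.1 100.1] 14.0 zmed 9.2 mean [539.5 208.8   9.1] pca -168.3
tube px[183. 161.] 145 [604.8 237.3] [31.7 35.5] 13.9 zmed 53.2 mean [602.3 236.7  52.1] pca 105.7
  z95 [54.4 54.8 55.2]
tube px[186. 181.] 142 [547.7 222.4] [27.4 39.9] 13.1 zmed 55.8 mean [546.2 221.   55.2] pca 102.8
  z95 [57.6 57.8 58. ]
tube px[190. 202.] 150 [491.9 207.4] [26. 40.] 13.7 zmed 56.4 mean [490.2 206.   55.5] pca 104.1
  z95 [57.9 58.6 59.1]
ramp all 3387 [577.7  -6.2] [ 94.2 318.4] 85.7 zmed 69.3 mean [550.8  -4.4  69. ] pca 175.7
lane 2442 [533.  -3.] [ 84.1 216.6] 85.7 zmed 68.6 mean [529.1  -2.7  68.5] pca 175.6
plane [-1.610000e-01  1.110000e-02  1.537263e+02] 176.0
[ 65.  99. 105. 111. 189.]
line 60 [482.2   1.3] [78.5  5.4] 84.9 zmed 76.6 mean [482.4   1.9  76.4] pca 85.6
tray 2350 [ 481.3 -310.5] [139.  125.2] 85.7 zmed 5.7 mean [ 481.  -310.9   12.5] pca 88.9
tray rim 356 [ 479.6 -306.5] [129.4 120.3] 85.3 zmed 38.4 mean [ 480.2 -307.7   37.9] pca 83.7
```

```bash
python3 - <<'E'
from h import *
D=np.load("top0.npz"); save("crop.png",cv2.resize(D["c"][110:250,120:300],None,fx=4,fy=4,interpolation=cv2.INTER_CUBIC))
E
```

```text
(no output)
```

View pics/crop.png

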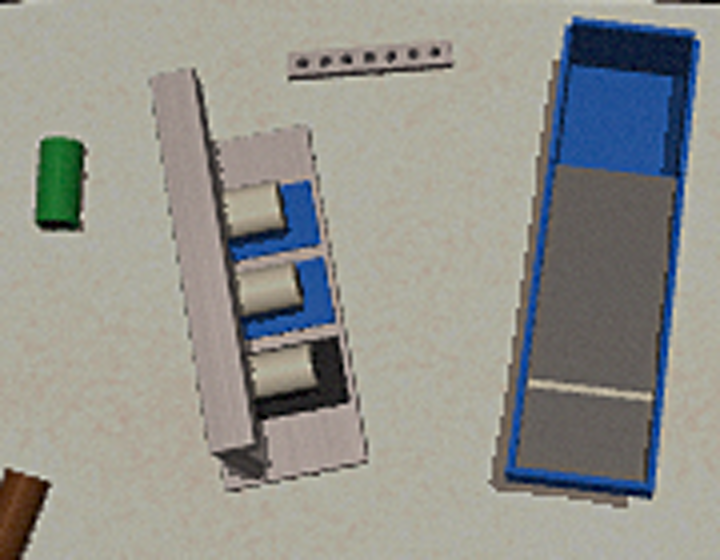

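```bash
cat > plan.py <<'E'
from h import *
ex=lambda a:np.array([np.cos(np.radians(a)),np.sin(np.radians(a)),0])
RACK=(np.array([546.8,229.9,0]),104.1); RAMP=(np.array([482.3,1.5,0]),85.65)
def tgt(frame,g,tilt=40,pitch=0):
    "TCP pose with grasp point at g in frame; tilt about tool y, pitch: lean about frame x"
    o,a=frame; X,Y=ex(a),ex(a+90); M=np.c_[X,-Y,-np.cross(X,Y)]
    Rm=R.from_rotvec(np.radians(pitch)*X)*R.from_matrix(M)*R.from_euler('y',tilt,degrees=True)
    return o+X*g[0]+Y*g[1]+np.array([0,0,g[2]])-3*Rm.as_matrix()[:,2],Rm
def rows(t,N,s=None):
    s=s or state(); p0=np.array(s["ee_pos"]); R0=R.from_euler('xyz',s["ee_rot"],degrees=True)
    p1,R1=t; w=(R0.inv()*R1).as_rotvec()/N; st=R.from_rotvec(w); d=(p1-p0)/N
    print("N",N,"dist",np.linalg.norm(p1-p0).round(1),"deg/row",np.degrees(np.linalg.norm(w)).round(2),"turn",w.round(4).tolist())
    Rc=R0
    for i in range(N): print(Rc.inv().apply(d).round(1).tolist()); Rc=Rc*st
def err(t):
    s=state(); R0=R.from_euler('xyz',s["ee_rot"],degrees=True); print("pos err in tool",R0.inv().apply(t[0]-np.array(s["ee_pos"])).round(1),"rot",(R0.inv()*t[1]).as_rotvec().round(4), "q",s["qpos"].round(0),"w",s["gripper_width"],"t",s["time_s"])
E
python3 -c "
from plan import *
p,r=tgt(RACK,(-83,0,260)); print(p); rows((p,r),20)"
```

```text
[567.48982411 147.53035759 262.29813333]
N 20 dist 564.9 deg/row 3.5 turn [-0.0178, 0.0318, 0.049]
[-24.9, -13.3, -1.3]
[-25.5, -12.0, -2.3]
[-25.9, -10.7, -3.4]
[-26.3, -9.3, -4.4]
[-26.6, -8.0, -5.4]
[-26.7, -6.6, -6.3]
[-26.8, -5.1, -7.3]
[-26.8, -3.7, -8.2]
[-26.6, -2.2, -9.1]
[-26.4, -0.7, -10.0]
[-26.1, 0.7, -10.8]
[-25.7, 2.2, -11.6]
[-25.1, 3.7, -12.4]
[-24.5, 5.1, -13.1]
[-23.8, 6.5, -13.7]
[-23.0, 7.9, -14.4]
[-22.1, 9.3, -14.9]
[-21.1, 10.6, -15.4]
[-20.1, 11.9, -15.9]
[-19.0, 13.1, -16.3]
```

Emit:
servo_tool(
  steps=[
    [120, [-24.9, -13.3, -1.3], [-0.0178, 0.0318, 0.049]],
    [120, [-25.5, -12, -2.3], [-0.0178, 0.0318, 0.049]],
    [120, [-25.9, -10.7, -3.4], [-0.0178, 0.0318, 0.049]],
    [120, [-26.3, -9.3, -4.4], [-0.0178, 0.0318, 0.049]],
    [120, [-26.6, -8, -5.4], [-0.0178, 0.0318, 0.049]],
    [120, [-26.7, -6.6, -6.3], [-0.0178, 0.0318, 0.049]],
    [120, [-26.8, -5.1, -7.3], [-0.0178, 0.0318, 0.049]],
    [120, [-26.8, -3.7, -8.2], [-0.0178, 0.0318, 0.049]],
    [120, [-26.6, -2.2, -9.1], [-0.0178, 0.0318, 0.049]],
    [120, [-26.4, -0.7, -10], [-0.0178, 0.0318, 0.049]],
  ],
  squeeze=10,
)

```text
time_s: 1.6
ee_pos: [370.0, 347.4, 249.4]
ee_rot: [174.4, -20.0, 135.2]
force: [0.4, -0.0, 0.4]
gripper_width: 48.2
gripper_force: 0.0
```

Emit:
servo_tool(
  steps=[
    [120, [-26.1, 0.7, -10.8], [-0.0178, 0.0318, 0.049]],
    [120, [-25.7, 2.2, -11.6], [-0.0178, 0.0318, 0.049]],
    [120, [-25.1, 3.7, -12.4], [-0.0178, 0.0318, 0.049]],
    [120, [-24.5, 5.1, -13.1], [-0.0178, 0.0318, 0.049]],
    [120, [-23.8, 6.5, -13.7], [-0.0178, 0.0318, 0.049]],
    [120, [-23, 7.9, -14.4], [-0.0178, 0.0318, 0.049]],
    [120, [-22.1, 9.3, -14.9], [-0.0178, 0.0318, 0.049]],
    [120, [-21.1, 10.6, -15.4], [-0.0178, 0.0318, 0.049]],
    [120, [-20.1, 11.9, -15.9], [-0.0178, 0.0318, 0.049]],
    [120, [-19, 13.1, -16.3], [-0.0178, 0.0318, 0.049]],
  ],
)

```text
time_s: 2.6
ee_pos: [568.3, 146.4, 262.0]
ee_rot: [-179.9, -40.1, 103.9]
force: [-0.7, 0.7, 0.0]
gripper_width: 48.4
gripper_force: 0.0
```

```bash
python3 -c "
from plan import *
err(tgt(RACK,(-83,0,260))); rows(tgt(RACK,(-83,0,147)),6)
p=grab('wrist'); save('w1.png',p['color']); P=pts(p); np.savez('w1.npz',P=P,c=p['color'])
for n in ['tube_a','rack_bar']:
  for d in look_for(p,n)[:5]:
    u,v=map(int,d['at']); print(n,round(d['confidence'],2),u,v,P[v,u].round(1))
"
```

```text
pos err in tool [ 1.2 -0.5  0.6] rot [ 0.0006 -0.0014 -0.0027] q [ -6.  24.  88.  37.  85. -29.] w 48.4118953700457 t 2.6
N 6 dist 112.7 deg/row 0.03 turn [0.0001, -0.0002, -0.0004]
[-11.9, -0.1, 14.5]
[-11.9, -0.1, 14.5]
[-11.9, -0.1, 14.5]
[-11.9, -0.1, 14.5]
[-11.9, -0.1, 14.5]
[-11.9, -0.1, 14.5]
tube_a 0.85 255 222 [548.4 227.1  57.2]
tube_a 0.74 118 220 [346.3 189.9  28.7]
tube_a 0.73 192 125 [396.  382.4  30. ]
tube_a 0.67 321 154 [624.5 379.   27.9]
tube_a 0.66 288 211 [589.7 256.2  51.8]
```

View pics/w1.png

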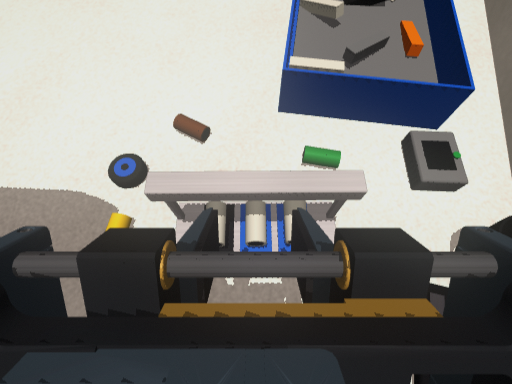

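```bash
python3 -c "
from plan import *
P=np.load('w1.npz')['P'];o,a=RACK
r=P-o; X=r@ex(a);Y=r@ex(a+90);Z=P[...,2]
for yc in(-58,0,58):
  m=(abs(Y-yc)<22)&(abs(X)<34)&(Z>42)&(Z<66)
  print(yc,m.sum(),'X',np.percentile(X[m],[2,98]).round(1),'Y',np.percentile(Y[m],[3,50,97]).round(1),'Z',np.percentile(Z[m],[50,95]).round(1))
m=(abs(Y)<100)&(abs(X-14)<25)&(Z>110)&(Z<165); print('bar X',np.percentile(X[m],[2,50,98]).round(1),'Z',np.percentile(Z[m],[2,98]).round(1))
"
```

```text
-58 422 X [-25.9  32.3] Y [-72.2 -48.7 -42.9] Z [51.1 53.6]
0 906 X [-28.8  29.8] Y [-14.9  -0.9  13.3] Z [55.1 57.9]
58 400 X [-29.6  29.3] Y [42.  47.4 67.3] Z [53.3 57.4]
bar X [-0.8  8.1 26.1] Z [130.4 151.9]
```

Emit:
servo_tool(
  steps=[
    [120, [-11.9, -0.1, 14.5], [0, 0, 0]],
    [120, [-11.9, -0.1, 14.5], [0, 0, 0]],
    [120, [-11.9, -0.1, 14.5], [0, 0, 0]],
    [120, [-11.9, -0.1, 14.5], [0, 0, 0]],
    [120, [-11.9, -0.1, 14.5], [0, 0, 0]],
    [120, [-11.9, -0.1, 14.5], [0, 0, 0]],
    [120, [0, 0, 20], [0, 0, 0]],
    [120, [0, 0, 20], [0, 0, 0]],
    [120, [0, 0, 20], [0, 0, 0]],
    [120, [0, 0, 0], [0, 0, 0]],
  ],
)

```text
time_s: 3.75
ee_pos: [554.4, 187.9, 102.3]
ee_rot: [-179.6, -40.1, 104.1]
force: [-0.3, -0.2, 0.3]
gripper_width: 48.3
gripper_force: 0.0
```

```bash
python3 -c "
from plan import *
err(tgt(RACK,(-6,-.5,55)))"
```

```text
pos err in tool [-2.4  3.7 56.7] rot [-0.006  -0.0015 -0.0005] q [ -2.  32. 100.  42.  68. -40.] w 48.27900231206489 t 3.75
```

Emit:
servo_tool(
  steps=[
    [120, [-1.2, 1.8, 14], [-0.003, 0, 0]],
    [120, [-1.2, 1.9, 14], [-0.003, 0, 0]],
    [120, [0, 0, 14], [0, 0, 0]],
    [120, [0, 0, 14], [0, 0, 0]],
    [120, [0, 0, 0], [0, 0, 0]],
    [120, [0, 0, 0], [0, 0, 0]],
    [200, [0, 0, 0], [0, 0, 0]],
    [200, [0, 0, 0], [0, 0, 0]],
    [200, [0, 0, 0], [0, 0, 0]],
    [200, [0, 0, 0], [0, 0, 0]],
  ],
)

```text
time_s: 4.75
ee_pos: [551.3, 219.8, 59.5]
ee_rot: [179.8, -40.1, 104.0]
force: [-4.4, -1.9, 3.6]
gripper_width: 29.6
gripper_force: 10.0
```

```bash
python3 -c "
from plan import *
err(tgt(RACK,(-6,-.5,55)))"
```

```text
pos err in tool [ 0.8 -1.4  3.6] rot [ 0.0033 -0.0014 -0.0007] q [  1.  35. 103.  45.  62. -42.] w 29.63131356546774 t 4.75
```

Emit:
servo_tool(
  steps=[
    [200, [5, 0, -6], [0, 0, 0]],
    [200, [0, 0, -14], [0, 0, 0]],
    [200, [0, 0, -22], [0, 0, 0]],
    [200, [0, 0, -25], [0, 0, 0]],
    [200, [0, 0, -25], [0, 0, 0]],
    [200, [0, 0, -20], [0, 0, 0]],
    [200, [0, 0, -10], [0, 0, 0]],
    [200, [0, 0, 0], [0, 0, 0]],
    [200, [0, 0, 0], [0, 0, 0]],
    [200, [0, 0, 0], [0, 0, 0]],
  ],
)

```text
time_s: 5.75
ee_pos: [569.3, 148.0, 155.0]
ee_rot: [179.8, -40.1, 104.0]
force: [0.8, 0.1, 0.6]
gripper_width: 29.8
gripper_force: 10.0
```

```bash
python3 -c "
from plan import *
t=tgt(RAMP,(-8.5,-2.5,145),pitch=9);print(state()['force'].round(1),state()['gripper_width']); rows(t,9)"
```

```text
[0.8 0.1 0.6] 29.831046183012827
N 9 dist 178.8 deg/row 2.26 turn [-0.0093, 0.0026, 0.0383]
[-11.8, -13.4, -8.8]
[-12.2, -12.8, -9.0]
[-12.7, -12.3, -9.1]
[-13.1, -11.7, -9.3]
[-13.5, -11.1, -9.4]
[-13.9, -10.5, -9.5]
[-14.3, -9.8, -9.7]
[-14.6, -9.2, -9.8]
[-14.9, -8.5, -9.9]
```

Emit:
servo_tool(
  steps=[
    [200, [-11.8, -13.4, -8.8], [-0.0093, 0.0026, 0.0383]],
    [200, [-12.2, -12.8, -9], [-0.0093, 0.0026, 0.0383]],
    [200, [-12.7, -12.3, -9.1], [-0.0093, 0.0026, 0.0383]],
    [200, [-13.1, -11.7, -9.3], [-0.0093, 0.0026, 0.0383]],
    [200, [-13.5, -11.1, -9.4], [-0.0093, 0.0026, 0.0383]],
    [200, [-13.9, -10.5, -9.5], [-0.0093, 0.0026, 0.0383]],
    [200, [-14.3, -9.8, -9.7], [-0.0093, 0.0026, 0.0383]],
    [200, [-14.6, -9.2, -9.8], [-0.0093, 0.0026, 0.0383]],
    [200, [-14.9, -8.5, -9.9], [-0.0093, 0.0026, 0.0383]],
    [200, [0, 0, 0], [0, 0, 0]],
  ],
)

```text
time_s: 6.75
ee_pos: [483.8, -10.2, 147.3]
ee_rot: [-168.3, -39.4, 78.0]
force: [1.0, 0.6, 0.3]
gripper_width: 29.5
gripper_force: 10.0
```

```bash
python3 -c "
from plan import *
err(tgt(RAMP,(-8.5,-2.5,145),pitch=9)); rows(tgt(RAMP,(-8.5,-2.5,108),pitch=9),5)
for n in ['top','scene']:
  p=grab(n); P=pts(p); o,a=RAMP; r=P-o; X=r@ex(a);Y=r@ex(a+90);Z=P[...,2]
  h=cv2.cvtColor(p['color'],cv2.COLOR_RGB2HSV); m=(h[...,1]<60)&(h[...,2]>110)&(abs(X)<50)&(abs(Y)<40)&(Z>85)&(Z<150)
  print(n,m.sum(), [np.percentile(q[m],[3,50,97]).round(1) for q in (X,Y,Z)] if m.sum() else 0)
  if n=='scene': save('s2.png',cv2.resize(p['color'][130:290,180:370],None,fx=4,fy=3.7))
"
```

```text
pos err in tool [0.9 0.5 0.7] rot [ 0.0013 -0.0002 -0.0019] q [-24.  25. 106.  36.  76. -34.] w 29.53256202050148 t 6.75
N 5 dist 37.1 deg/row 0.03 turn [0.0003, -0.0, -0.0004]
[-4.5, 1.3, 5.7]
[-4.5, 1.3, 5.7]
[-4.5, 1.3, 5.7]
[-4.5, 1.3, 5.7]
[-4.5, 1.3, 5.7]
top 193 [array([-20.4,  10.7,  29.7]), array([-10.3,   0.9,  15.7]), array([137.1, 144.5, 148.4])]
scene 86 [array([-8.6, 17.4, 33. ]), array([-14.3,  -4.9,   7.2]), array([137.9, 144.8, 148.5])]
```

View pics/s2.png

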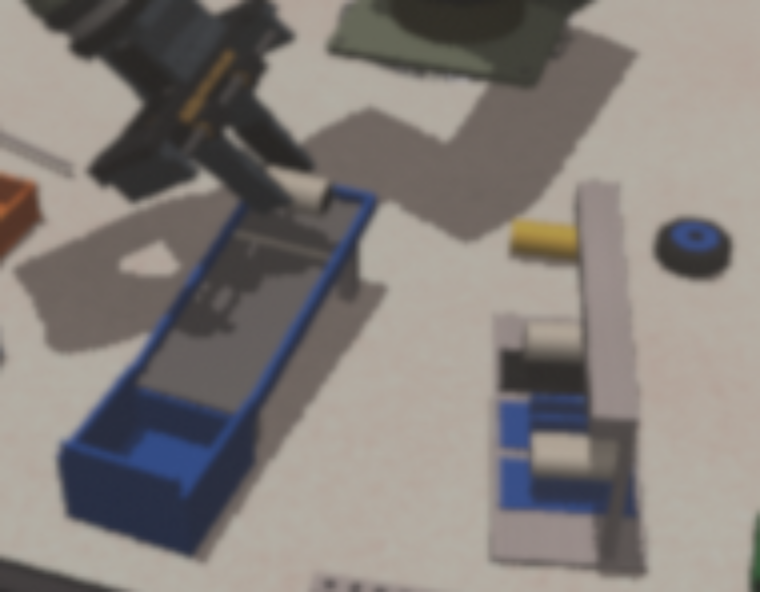

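Emit:
servo_tool(
  steps=[
    [200, [-4.5, 1.3, 5.7], [0, 0, 0]],
    [200, [-4.5, 1.3, 5.7], [0, 0, 0]],
    [200, [-4.5, 1.3, 5.7], [0, 0, 0]],
    [200, [-4.5, 1.3, 5.7], [0, 0, 0]],
    [200, [-4.5, 1.3, 5.7], [0, 0, 0]],
    [200, [-1, 0.3, 1.3], [0, 0, 0]],
    [200, [0, 0, 0], [0, 0, 0]],
    [200, [0, 0, 0], [0, 0, 0]],
    [200, [0, 0, 0], [0, 0, 0]],
    [200, [0, 0, 0], [0, 0, 0]],
  ],
)

```text
time_s: 7.85
ee_pos: [485.9, -8.4, 109.8]
ee_rot: [-168.5, -39.4, 78.3]
force: [-0.2, 0.6, -0.9]
gripper_width: 29.7
gripper_force: 10.0
```

```bash
python3 -c "
from plan import *
err(tgt(RAMP,(-8.5,-2.5,106),pitch=9)); print(state()['force'].round(1))
R0=tgt(RAMP,(-8.5,-2.5,106),pitch=9)[1]; print('up',R0.inv().apply([0,0,40]).round(1))"
```

```text
pos err in tool [-1.7 -1.2  0.8] rot [0.0023 0.0004 0.0013] q [-24.  28. 108.  37.  72. -37.] w 29.680037549820575 t 7.85
[-0.2  0.6 -0.9]
up [ 25.4  -6.3 -30.3]
```

Emit:
servo_tool(
  steps=[
    [200, [-1.3, 0.3, 1.5], [0, 0, 0]],
    [200, [0, 0, 0], [0, 0, 0]],
    [200, [0, 0, 0], [0, 0, 0]],
    [60, [0, 0, 0], [0, 0, 0]],
    [60, [0, 0, 0], [0, 0, 0]],
    [60, [12.7, -3.1, -15.1], [0, 0, 0]],
    [60, [25.4, -6.3, -30.3], [0, 0, 0]],
    [60, [25.4, -6.3, -30.3], [0, 0, 0]],
    [60, [0, 0, 0], [0, 0, 0]],
    [60, [0, 0, 0], [0, 0, 0]],
  ],
)

```text
time_s: 8.85
ee_pos: [485.6, -8.5, 208.1]
ee_rot: [-168.6, -39.4, 78.4]
force: [-0.2, 0.5, -1.0]
gripper_width: 69.7
gripper_force: 0.0
```

```bash
cat > find.py <<'E'
from plan import *
p=grab('top'); P=pts(p); o,a=RAMP; r=P-o; X=r@ex(a);Y=r@ex(a+90);Z=P[...,2]
h=cv2.cvtColor(p['color'],cv2.COLOR_RGB2HSV); m=(h[...,1]<60)&(h[...,2]>130)&(abs(X)<42)&(Y<60)&(Y>-270)
n,l,s,c=cv2.connectedComponentsWithStats(m.astype(np.uint8))
for i in range(1,n):
  if s[i,4]>15: print(s[i,4],c[i].round(),[np.percentile(q[l==i],[3,50,97]).round(1) for q in (X,Y,Z)])
for d in look_for(p,'tube_a')[:7]: print(round(d['confidence'],2),np.round(d['at']))
print(state()['ee_pos'],state()['gripper_width'],state()['time_s'])
E
python3 find.py; python3 -c "
from plan import *
rows(tgt(RACK,(-83,-58,200)),10)"
```

```text
109 [264. 175.] [array([-7.2, 19.2, 32. ]), array([-93.4, -81.5, -53.1]), array([ 84.6,  91.4, 175.3])]
26 [255. 192.] [array([26. , 38.1, 41.1]), array([-50.1, -37. , -16.4]), array([67.8, 71.3, 74.6])]
21 [265. 197.] [array([ 1.1,  3.5, 19.2]), array([-33.6, -30. ,  -9.7]), array([67.9, 71.5, 75.5])]
19 [272. 200.] [array([-13.6, -12. ,  -8.1]), array([-37.5, -20.8,  -8.8]), array([69.1, 72.9, 75.6])]
50 [262. 206.] [array([-13.3,  15.3,  39.2]), array([-3.4,  0.1,  5.7]), array([72.7, 76.1, 80. ])]
59 [254. 221.] [array([12.6, 28.2, 39.8]), array([24.5, 42.2, 53.1]), array([78. , 82.1, 85.1])]
0.75 [134. 159.]
0.72 [200. 261.]
0.69 [264. 173.]
0.63 [188. 200.]
0.53 [122. 236.]
0.49 [181. 164.]
[484.85259329  -8.1525555  206.66874404] 69.87516499376136 8.95
N 10 dist 219.4 deg/row 2.05 turn [0.0087, -0.0025, -0.0346]
[14.8, 12.5, 10.4]
[14.3, 13.1, 10.2]
[13.9, 13.6, 10.1]
[13.5, 14.2, 9.9]
[13.0, 14.7, 9.8]
[12.5, 15.3, 9.6]
[12.0, 15.8, 9.4]
[11.4, 16.3, 9.3]
[10.9, 16.7, 9.1]
[10.3, 17.2, 8.9]
```

Emit:
servo_tool(
  steps=[
    [120, [14.8, 12.5, 10.4], [0.0087, -0.0025, -0.0346]],
    [120, [14.3, 13.1, 10.2], [0.0087, -0.0025, -0.0346]],
    [120, [13.9, 13.6, 10.1], [0.0087, -0.0025, -0.0346]],
    [120, [13.5, 14.2, 9.9], [0.0087, -0.0025, -0.0346]],
    [120, [13, 14.7, 9.8], [0.0087, -0.0025, -0.0346]],
    [120, [12.5, 15.3, 9.6], [0.0087, -0.0025, -0.0346]],
    [120, [12, 15.8, 9.4], [0.0087, -0.0025, -0.0346]],
    [120, [11.4, 16.3, 9.3], [0.0087, -0.0025, -0.0346]],
    [120, [10.9, 16.7, 9.1], [0.0087, -0.0025, -0.0346]],
    [120, [10.3, 17.2, 8.9], [0.0087, -0.0025, -0.0346]],
  ],
)

```text
time_s: 9.95
ee_pos: [624.4, 162.1, 201.4]
ee_rot: [-179.9, -40.0, 104.1]
force: [0.4, 0.2, 0.3]
gripper_width: 48.2
gripper_force: 0.0
```

```bash
python3 find.py; python3 -c "
from plan import *
rows(tgt(RACK,(-82,-57.5,147)),5)
p=grab('wrist'); P=pts(p);o,a=RACK
r=P-o; X=r@ex(a);Y=r@ex(a+90);Z=P[...,2]
for yc in(-58,0,58):
  m=(abs(Y-yc)<22)&(abs(X)<36)&(Z>42)&(Z<66)
  if m.sum()>9: print(yc,m.sum(),'X',np.percentile(X[m],[2,98]).round(1),'Y',np.percentile(Y[m],[3,50,97]).round(1),'Z',np.percentile(Z[m],[50,95]).round(1))
"
```

```text
29 [289. 105.] [array([-19.2, -14.5, -11.4]), array([-78.4, -70.9, -67.5]), array([548.9, 550.7, 551.5])]
0.64 [182. 162.]
0.61 [122. 236.]
0.6 [189. 202.]
0.57 [133. 157.]
0.37 [380. 219.]
[624.9559899  163.30419457 201.2553844 ] 48.27692157249028 10.05
N 5 dist 52.0 deg/row 0.02 turn [-0.0003, -0.0001, 0.0002]
[-6.7, -0.4, 7.9]
[-6.7, -0.4, 7.9]
[-6.7, -0.4, 7.9]
[-6.7, -0.4, 7.9]
[-6.7, -0.4, 7.9]
-58 1297 X [-26.1  32.4] Y [-74.5 -59.6 -43.9] Z [52.2 54. ]
58 1081 X [-24.8  29.1] Y [42.1 52.4 68.1] Z [55.3 57.7]
```

```bash
python3 -c "
from plan import *
p=grab('scene'); save('s3.png',cv2.resize(p['color'][160:290,180:370],None,fx=4,fy=4)); rows(tgt(RACK,(-82,-59,147)),5)"
```

```text
N 5 dist 52.4 deg/row 0.02 turn [-0.0003, 0.0, -0.0002]
[-6.5, 0.2, 8.2]
[-6.5, 0.2, 8.2]
[-6.5, 0.2, 8.2]
[-6.5, 0.2, 8.2]
[-6.5, 0.2, 8.2]
```

View pics/s3.png

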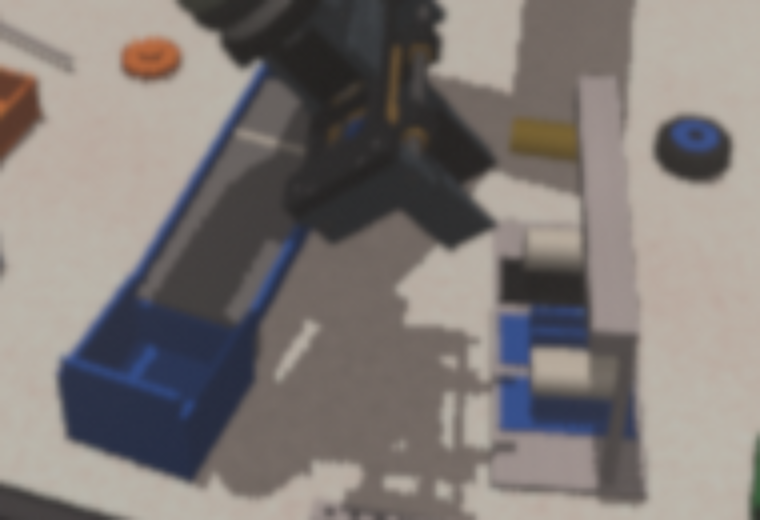

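Emit:
servo_tool(
  steps=[
    [120, [-6.5, 0.2, 8.2], [0, 0, 0]],
    [120, [-6.5, 0.2, 8.2], [0, 0, 0]],
    [120, [-6.5, 0.2, 8.2], [0, 0, 0]],
    [120, [-6.5, 0.2, 8.2], [0, 0, 0]],
    [120, [-6.5, 0.2, 8.2], [0, 0, 0]],
    [120, [0, 0, 20], [0, 0, 0]],
    [120, [0, 0, 20], [0, 0, 0]],
    [120, [0, 0, 20], [0, 0, 0]],
    [120, [0, 0, 0], [0, 0, 0]],
    [120, [0, 0, 0], [0, 0, 0]],
  ],
)

```text
time_s: 11.15
ee_pos: [616.0, 200.4, 105.0]
ee_rot: [179.9, -40.0, 104.1]
force: [-1.3, -0.4, 0.2]
gripper_width: 48.0
gripper_force: 0.0
```

```bash
python3 find.py; python3 -c "
from plan import *
err(tgt(RACK,(-4,-59,54.5)))
p=grab('top'); save('t3.png',cv2.resize(p['color'][100:250,140:310],None,fx=4,fy=4))"
```

```text
0.71 [123. 237.]
0.63 [132. 158.]
0.52 [179. 160.]
[616.74369856 199.96964588 105.97917291] 48.7475650398836 11.25
pos err in tool [-0.8 -1.8 63.5] rot [0.0036 0.001  0.0012] q [ -1.  36.  91.  41.  70. -35.] w 48.7475650398836 t 11.25
```

View pics/t3.png

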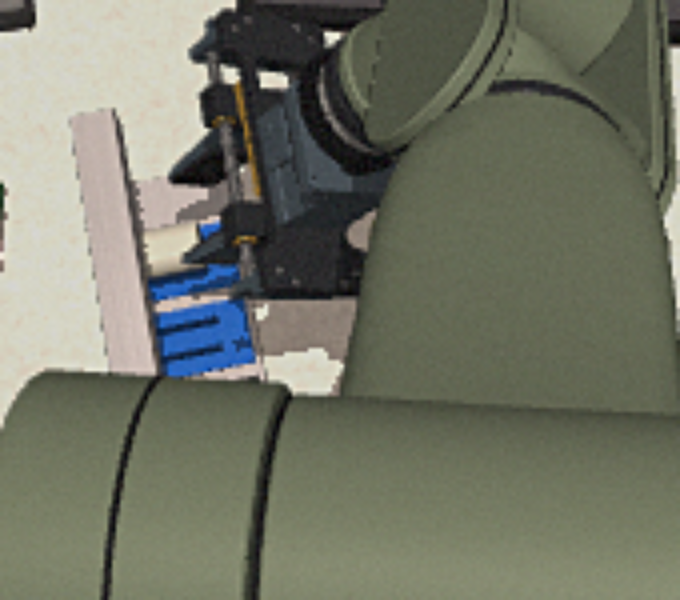

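```bash
python3 -c "
from plan import *
p=grab('scene'); P=pts(p); o,a=RAMP; r=P-o; X=r@ex(a);Y=r@ex(a+90);Z=P[...,2]
lane=75.7+Y*.158; inl=(abs(X)<36)&(Y>-160)&(Y<45)&(Z>30)&(Z<130)
for y0 in range(-160,45,20):
  m=inl&(Y>=y0)&(Y<y0+20); 
  if m.sum(): print(y0,m.sum(),(Z-lane)[m].max().round(1), X[m].min().round(), X[m].max().round())
for d in look_for(p,'tube_a'): 
  u,v=map(int,d['at']);print(d['confidence'],u,v,P[v,u].round(),X[v,u].round(),Y[v,u].round())
m=(abs(X)<44)&(Y<-165)&(Y>-260)&(Z<80); print('catch',m.sum(), np.percentile(Y[m],[2,98]),np.percentile(Z[m],[2,50,98]))
b=m&(p['color'].min(-1)>90);print(b.sum(),P[b][:5].round())
"
```

```text
-160 188 4.2 -36.0 36.0
-140 149 5.0 -36.0 36.0
-120 148 4.2 -35.0 36.0
-100 140 3.5 -36.0 36.0
-80 139 4.8 -36.0 36.0
-60 131 4.4 -36.0 35.0
-40 106 5.1 -35.0 31.0
-20 32 3.8 -34.0 -5.0
0 1 -1.3 -33.0 -33.0
0.78 387 219 [399. 393.  27.] 384.0 113.0
0.77 376 284 [649. 391.  30.] 401.0 -137.0
0.69 323 251 [609. 247.  56.] 255.0 -108.0
0.62 316 192 [350. 170.  31.] 158.0 145.0
0.23 226 241 [643. -12.  38.] -2.0 -162.0
catch 1120 [-257.89967472 -166.67347648] [-751.5432977    26.24805178   77.19424262]
78 [[645. -54.  69.]
 [663. -54.  70.]
 [677. -57.  68.]
 [704. -58.  68.]
 [733. -57.  76.]]
```

Emit:
servo_tool(
  steps=[
    [120, [0, -0.7, 16], [0, 0, 0]],
    [120, [0, -0.7, 16], [0, 0, 0]],
    [120, [0, 0, 16], [0, 0, 0]],
    [120, [0, 0, 16], [0, 0, 0]],
    [120, [0, 0, 0], [0, 0, 0]],
    [120, [0, 0, 0], [0, 0, 0]],
    [200, [0, 0, 0], [0, 0, 0]],
    [200, [0, 0, 0], [0, 0, 0]],
    [200, [0, 0, 0], [0, 0, 0]],
    [200, [0, 0, 0], [0, 0, 0]],
  ],
)

```text
time_s: 12.4
ee_pos: [605.3, 239.7, 56.7]
ee_rot: [179.8, -40.0, 104.2]
force: [0.2, -0.7, 1.5]
gripper_width: 32.7
gripper_force: 10.0
```

```bash
python3 -c "
from plan import *
err(tgt(RACK,(-4,-59,54.5)))"
```

```text
pos err in tool [-0.9 -0.1 -0.8] rot [0.0034 0.0008 0.0009] q [  3.  39.  95.  45.  64. -38.] w 32.734460828401566 t 12.4
```

Emit:
servo_tool(
  steps=[
    [200, [5, 0, -6], [0, 0, 0]],
    [200, [0, 0, -14], [0, 0, 0]],
    [200, [0, 0, -22], [0, 0, 0]],
    [200, [0, 0, -25], [0, 0, 0]],
    [200, [0, 0, -25], [0, 0, 0]],
    [200, [0, 0, -20], [0, 0, 0]],
    [200, [0, 0, -10], [0, 0, 0]],
    [200, [0, 0, 0], [0, 0, 0]],
    [200, [0, 0, 0], [0, 0, 0]],
    [200, [0, 0, 0], [0, 0, 0]],
  ],
)

```text
time_s: 13.4
ee_pos: [621.9, 168.1, 152.0]
ee_rot: [-180.0, -40.0, 104.1]
force: [0.4, 0.0, -1.4]
gripper_width: 32.7
gripper_force: 10.0
```

```bash
python3 -c "
from plan import *
t=tgt(RAMP,(-6,-2,145),pitch=9);print(state()['force'].round(1),state()['gripper_width']); rows(t,10)"
```

```text
[ 0.4  0.  -1.4] 32.71264292036853
N 10 dist 222.6 deg/row 2.05 turn [-0.0087, 0.0025, 0.0346]
[-10.7, -17.6, -8.4]
[-11.3, -17.2, -8.6]
[-11.9, -16.7, -8.7]
[-12.4, -16.2, -8.9]
[-12.9, -15.7, -9.1]
[-13.4, -15.1, -9.2]
[-13.9, -14.6, -9.4]
[-14.4, -14.0, -9.6]
[-14.9, -13.4, -9.7]
[-15.3, -12.8, -9.9]
```

Emit:
servo_tool(
  steps=[
    [200, [-10.7, -17.6, -8.4], [-0.0087, 0.0025, 0.0346]],
    [200, [-11.3, -17.2, -8.6], [-0.0087, 0.0025, 0.0346]],
    [200, [-11.9, -16.7, -8.7], [-0.0087, 0.0025, 0.0346]],
    [200, [-12.4, -16.2, -8.9], [-0.0087, 0.0025, 0.0346]],
    [200, [-12.9, -15.7, -9.1], [-0.0087, 0.0025, 0.0346]],
    [200, [-13.4, -15.1, -9.2], [-0.0087, 0.0025, 0.0346]],
    [200, [-13.9, -14.6, -9.4], [-0.0087, 0.0025, 0.0346]],
    [200, [-14.4, -14, -9.6], [-0.0087, 0.0025, 0.0346]],
    [200, [-14.9, -13.4, -9.7], [-0.0087, 0.0025, 0.0346]],
    [200, [-15.3, -12.8, -9.9], [-0.0087, 0.0025, 0.0346]],
  ],
)

```text
time_s: 14.4
ee_pos: [483.8, -6.9, 147.4]
ee_rot: [-168.3, -39.4, 78.1]
force: [-0.1, -0.5, -0.5]
gripper_width: 33.3
gripper_force: 10.0
```

```bash
python3 -c "
from plan import *
err(tgt(RAMP,(-6,-2,145),pitch=9)); rows(tgt(RAMP,(-6,-2,103),pitch=9),5)"
```

```text
pos err in tool [0.2 0.3 0.3] rot [ 0.0005 -0.0002 -0.0007] q [-24.  25. 106.  36.  76. -34.] w 33.336972162269 t 14.4
N 5 dist 42.1 deg/row 0.01 turn [0.0001, -0.0, -0.0001]
[-5.3, 1.4, 6.4]
[-5.3, 1.4, 6.4]
[-5.3, 1.4, 6.4]
[-5.3, 1.4, 6.4]
[-5.3, 1.4, 6.4]
```

Emit:
servo_tool(
  steps=[
    [200, [-5.3, 1.4, 6.4], [0, 0, 0]],
    [200, [-5.3, 1.4, 6.4], [0, 0, 0]],
    [200, [-5.3, 1.4, 6.4], [0, 0, 0]],
    [200, [-5.3, 1.4, 6.4], [0, 0, 0]],
    [200, [-5, 1.3, 6], [0, 0, 0]],
    [200, [0, 0, 0], [0, 0, 0]],
    [200, [0, 0, 0], [0, 0, 0]],
    [200, [0, 0, 0], [0, 0, 0]],
    [200, [0, 0, 0], [0, 0, 0]],
    [200, [0, 0, 0], [0, 0, 0]],
  ],
)

```text
time_s: 15.4
ee_pos: [485.4, -6.9, 106.7]
ee_rot: [-168.5, -39.4, 78.3]
force: [0.5, -0.1, 0.1]
gripper_width: 33.1
gripper_force: 10.0
```

```bash
python3 -c "
from plan import *
err(tgt(RAMP,(-6,-2,103),pitch=9)); print(state()['force'].round(1))"
```

```text
pos err in tool [-0.9 -1.1  1.3] rot [0.0024 0.0004 0.0013] q [-24.  28. 108.  37.  71. -37.] w 33.07125666979812 t 15.4
[ 0.5 -0.1  0.1]
```

Lower the last ~2 mm, release, lift clear.

Emit:
servo_tool(
  steps=[
    [200, [-1.2, 0.3, 1.5], [0, 0, 0]],
    [200, [0, 0, 0], [0, 0, 0]],
    [200, [0, 0, 0], [0, 0, 0]],
    [60, [0, 0, 0], [0, 0, 0]],
    [60, [0, 0, 0], [0, 0, 0]],
    [60, [0, 0, 0], [0, 0, 0]],
    [60, [12.7, -3.1, -15.1], [0, 0, 0]],
    [60, [25.4, -6.3, -30.3], [0, 0, 0]],
    [60, [25.4, -6.3, -30.3], [0, 0, 0]],
    [60, [0, 0, 0], [0, 0, 0]],
  ],
)

```text
time_s: 16.4
ee_pos: [487.2, -7.2, 209.0]
ee_rot: [-169.2, -39.4, 78.7]
force: [0.1, -0.5, -0.3]
gripper_width: 69.5
gripper_force: 0.0
```

Emit:
servo_tool(
  steps=[
    [60, [0, 0, -30], [0, 0, 0]],
    [60, [0, 0, -30], [0, 0, 0]],
    [60, [0, 0, 0], [0, 0, 0]],
    [60, [0, 0, 0], [0, 0, 0]],
    [60, [0, 0, 0], [0, 0, 0]],
    [60, [0, 0, 0], [0, 0, 0]],
    [60, [0, 0, 0], [0, 0, 0]],
    [60, [0, 0, 0], [0, 0, 0]],
    [60, [0, 0, 0], [0, 0, 0]],
    [60, [0, 0, 0], [0, 0, 0]],
  ],
)

```text
time_s: 17.4
ee_pos: [489.1, -45.6, 249.8]
ee_rot: [-168.5, -39.4, 78.2]
force: [0.5, 0.4, -0.1]
gripper_width: 69.8
gripper_force: 0.0
```

```bash
python3 find.py; python3 -c "
from plan import *
for n in ['top','scene','wrist']:
  p=grab(n); P=pts(p); o,a=RAMP; r=P-o; X=r@ex(a);Y=r@ex(a+90);H=P[...,2]-(75.7+.158*Y)
  m=(abs(X)<40)&(Y>-160)&(Y<45)&(H>12)&(H<32); m=cv2.erode(m.astype(np.uint8),np.ones((3,3)))>0
  if m.sum()>5: print(n,m.sum(),[np.percentile(q[m],[3,50,97]).round(1) for q in (X,Y,H)])
  if n=='scene': save('s4.png',np.hstack([cv2.resize(p['color'][150:280,190:290],None,fx=4,fy=4),cv2.resize(cams.grab_frame('top')['color'][110:240,230:330],None,fx=4,fy=4)]))
"
```

```text
186 [275. 130.] [array([-24.7,   2. ,  29. ]), array([-244.3, -230.3, -219.7]), array([26.4, 34.1, 39. ])]
276 [266. 206.] [array([-25.4,   1.8,  29. ]), array([-12.9,   2.4,  16.3]), array([ 93.6,  99. , 103.5])]
16 [251. 216.] [array([36.4, 39.1, 40.1]), array([11.7, 30. , 45.7]), array([76.1, 80.4, 82.3])]
0.83 [262. 206.]
0.73 [200. 260.]
0.66 [134. 159.]
0.65 [276. 129.]
0.59 [120. 238.]
0.49 [190. 198.]
[489.14243989 -45.69315583 249.88672865] 69.11928091853748 17.5
top 191 [array([-22.2,   0.3,  25.9]), array([-10. ,   1.5,  14.7]), array([18.3, 23.3, 27.2])]
scene 133 [array([-22.6,   4.8,  30.2]), array([-16.1,  -8.4,   4. ]), array([17.5, 23.2, 27. ])]
wrist 916 [array([-12.9,   7. ,  28. ]), array([-15.9,  -2.5,  13. ]), array([17.6, 23.1, 24.8])]
```

View pics/s4.png

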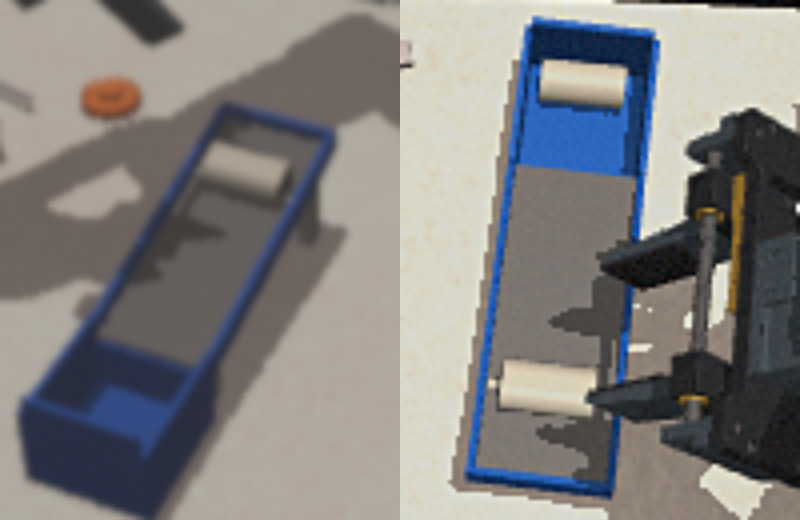

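```bash
python3 -c "
from plan import *
rows(tgt(RAMP,(-4,-2,150),pitch=9),6)
R0=tgt(RAMP,(0,0,0),pitch=9)[1]; print('down',R0.inv().apply([0,0,-1]).round(3))"
```

```text
N 6 dist 106.1 deg/row 0.02 turn [0.0003, 0.0, 0.0002]
[-5.3, 1.2, 16.8]
[-5.3, 1.2, 16.8]
[-5.3, 1.2, 16.8]
[-5.3, 1.2, 16.8]
[-5.3, 1.2, 16.8]
[-5.3, 1.2, 16.8]
down [-0.635  0.156  0.757]
```

Emit:
servo_tool(
  steps=[
    [60, [-5.3, 1.2, 16.8], [0, 0, 0]],
    [60, [-5.3, 1.2, 16.8], [0, 0, 0]],
    [60, [-5.3, 1.2, 16.8], [0, 0, 0]],
    [60, [-5.3, 1.2, 16.8], [0, 0, 0]],
    [60, [-5.3, 1.2, 16.8], [0, 0, 0]],
    [60, [-5.3, 1.2, 16.8], [0, 0, 0]],
    [60, [-12.7, 3.1, 15.1], [0, 0, 0]],
    [60, [-12.7, 3.1, 15.1], [0, 0, 0]],
    [60, [0, 0, 0], [0, 0, 0]],
    [60, [0, 0, 0], [0, 0, 0]],
  ],
)

```text
time_s: 18.7
ee_pos: [484.5, -4.8, 112.6]
ee_rot: [-168.4, -39.4, 78.2]
force: [-0.2, 0.1, -0.4]
gripper_width: 69.6
gripper_force: 0.0
```

```bash
python3 -c "
from plan import *
err(tgt(RAMP,(-4,-1.5,103),pitch=9)); print(state()['force'].round(1))"
```

```text
pos err in tool [-4.6  0.4  5.8] rot [ 0.0016 -0.0004  0.0006] q [-24.  28. 108.  37.  72. -36.] w 69.59412773677386 t 18.7
[-0.2  0.1 -0.4]
```

Emit:
servo_tool(
  steps=[
    [60, [-2.4, 0.2, 3], [0, 0, 0]],
    [60, [-2.3, 0.2, 3], [0, 0, 0]],
    [60, [0, 0, 0], [0, 0, 0]],
    [200, [0, 0, 0], [0, 0, 0]],
    [200, [0, 0, 0], [0, 0, 0]],
    [200, [0, 0, 0], [0, 0, 0]],
    [200, [0, 0, 0], [0, 0, 0]],
    [200, [0, 0, 0], [0, 0, 0]],
    [200, [6.4, -1.6, -7.6], [0, 0, 0]],
    [200, [19, -4.7, -22.7], [0, 0, 0]],
  ],
)

```text
time_s: 19.7
ee_pos: [482.1, -4.2, 143.9]
ee_rot: [-168.1, -39.4, 78.0]
force: [1.2, -0.2, 0.8]
gripper_width: 33.1
gripper_force: 10.0
```

```bash
python3 -c "
from plan import *
TR=(np.array([480,-308,0]),85.4)
print(state()['gripper_width'],state()['force'].round(1)); rows(tgt(TR,(-4,0,140),pitch=0),13)"
```

```text
33.07910432748066 [ 1.2 -0.2  0.8]
N 13 dist 309.7 deg/row 0.71 turn [-0.0097, -0.0, -0.0077]
[-18.1, 1.6, -15.4]
[-18.1, 1.6, -15.4]
[-18.1, 1.6, -15.4]
[-18.1, 1.6, -15.3]
[-18.2, 1.6, -15.3]
[-18.2, 1.7, -15.3]
[-18.2, 1.7, -15.3]
[-18.2, 1.7, -15.3]
[-18.2, 1.7, -15.3]
[-18.2, 1.7, -15.2]
[-18.2, 1.7, -15.2]
[-18.3, 1.7, -15.2]
[-18.3, 1.7, -15.2]
```

Emit:
servo_tool(
  steps=[
    [200, [-18, 1.6, -15.6], [-0.0097, 0, -0.0077]],
    [200, [-18, 1.6, -15.6], [-0.0097, 0, -0.0077]],
    [200, [-18.1, 1.6, -15.4], [-0.0097, 0, -0.0077]],
    [200, [-18.1, 1.6, -15.3], [-0.0097, 0, -0.0077]],
    [200, [-18.2, 1.6, -15.3], [-0.0097, 0, -0.0077]],
    [200, [-18.2, 1.7, -15.3], [-0.0097, 0, -0.0077]],
    [200, [-18.2, 1.7, -15.3], [-0.0097, 0, -0.0077]],
    [200, [-18.2, 1.7, -15.3], [-0.0097, 0, -0.0077]],
    [200, [-18.2, 1.7, -15.3], [-0.0097, 0, -0.0077]],
    [200, [-18.2, 1.7, -15.2], [-0.0097, 0, -0.0077]],
  ],
)

```text
time_s: 20.7
ee_pos: [481.3, -243.8, 145.0]
ee_rot: [-177.7, -39.9, 84.0]
force: [0.4, -0.7, -0.4]
gripper_width: 32.9
gripper_force: 10.0
```

```bash
python3 -c "
from plan import *
TR=(np.array([480,-308,0]),85.4)
print(state()['gripper_width'],state()['force'].round(1)); rows(tgt(TR,(-4,0,100),pitch=0),6)"
```

```text
32.9284794542481 [ 0.4 -0.7 -0.4]
N 6 dist 82.1 deg/row 0.29 turn [-0.004, 0.0002, -0.0032]
[-13.5, 0.8, -2.1]
[-13.5, 0.8, -2.1]
[-13.5, 0.8, -2.1]
[-13.5, 0.7, -2.1]
[-13.5, 0.7, -2.1]
[-13.5, 0.7, -2.1]
```

Emit:
servo_tool(
  steps=[
    [200, [-13.5, 0.8, -2.1], [-0.004, 0, -0.0032]],
    [200, [-13.5, 0.8, -2.1], [-0.004, 0, -0.0032]],
    [200, [-13.5, 0.8, -2.1], [-0.004, 0, -0.0032]],
    [200, [-13.5, 0.8, -2.1], [-0.004, 0, -0.0032]],
    [200, [-13.5, 0.7, -2.1], [-0.004, 0, -0.0032]],
    [200, [-13.5, 0.7, -2.1], [-0.004, 0, -0.0032]],
    [200, [-9.6, 0, 11.5], [0, 0, 0]],
    [200, [-9.6, 0, 11.5], [0, 0, 0]],
    [200, [-6.4, 0, 7.7], [0, 0, 0]],
    [200, [0, 0, 0], [0, 0, 0]],
  ],
)

```text
time_s: 21.7
ee_pos: [478.9, -311.7, 60.1]
ee_rot: [-179.7, -40.1, 85.3]
force: [0.7, 0.2, -0.0]
gripper_width: 33.1
gripper_force: 10.0
```

```bash
python3 -c "
from plan import *
TR=(np.array([480,-308,0]),85.4)
print(state()['gripper_width'],state()['force'].round(1)); err(tgt(TR,(-4,0,34)))"
```

```text
33.09693967524691 [ 0.7  0.2 -0. ]
pos err in tool [-17.    0.9  16.8] rot [-0.0031 -0.0022 -0.0019] q [-49.  41.  89.  28.  82. -56.] w 33.09693967524691 t 21.7
```

Emit:
servo_tool(
  steps=[
    [200, [-5.7, 0.3, 5.6], [0, 0, 0]],
    [200, [-5.7, 0.3, 5.6], [0, 0, 0]],
    [200, [-5.6, 0.3, 5.6], [0, 0, 0]],
    [200, [0, 0, 0], [0, 0, 0]],
    [200, [0, 0, 0], [0, 0, 0]],
    [80, [0, 0, 0], [0, 0, 0]],
    [80, [0, 0, 0], [0, 0, 0]],
    [80, [0, 0, 0], [0, 0, 0]],
    [80, [0, 0, 0], [0, 0, 0]],
    [80, [6.4, 0, -7.7], [0, 0, 0]],
  ],
)

```text
time_s: 22.7
ee_pos: [479.8, -314.8, 47.6]
ee_rot: [-179.8, -40.1, 85.3]
force: [0.9, 0.3, -0.6]
gripper_width: 62.5
gripper_force: 0.0
```

Emit:
servo_tool(
  steps=[
    [80, [12.8, 0, -15.4], [0, 0, 0]],
    [80, [19.2, 0, -23], [0, 0, 0]],
    [80, [19.2, 0, -23], [0, 0, 0]],
    [80, [19.2, 0, -23], [0, 0, 0]],
    [80, [19.2, 0, -23], [0, 0, 0]],
    [80, [0, 0, -30], [0, 0, 0]],
    [80, [0, 0, -30], [0, 0, 0]],
    [80, [0, 0, -30], [0, 0, 0]],
    [80, [0, 0, 0], [0, 0, 0]],
    [80, [0, 0, 0], [0, 0, 0]],
  ],
)

```text
time_s: 23.7
ee_pos: [475.6, -373.1, 257.1]
ee_rot: [-180.0, -39.9, 85.4]
force: [-0.1, -0.9, -0.6]
gripper_width: 63.1
gripper_force: 0.0
```

```bash
python3 find.py; python3 -c "
from plan import *
print(state()['force'].round(1),state()['ee_pos'],state()['qvel'].round(1))
p=grab('scene'); q=grab('top'); save('f.png',np.vstack([cv2.resize(p['color'][100:300,100:400],(600,300)),cv2.resize(q['color'][100:300,100:420],(600,300))]))"
```

```text
171 [275. 130.] [array([-24.5,   2.9,  29.2]), array([-243.7, -230.5, -220.1]), array([27.8, 34.1, 39.1])]
65 [267. 207.] [array([-39.3,  -0.3,  38.7]), array([-2.8, -0.3,  2.6]), array([72.6, 76. , 79.4])]
0.76 [190. 199.]
0.76 [199. 260.]
0.56 [376. 217.]
0.56 [132. 159.]
0.5 [275. 126.]
0.5 [378. 213.]
0.48 [120. 238.]
[ 475.46320708 -372.13643037  256.05810576] 62.32641182473695 23.8
[0.9 0.6 0.9] [ 475.46320708 -372.13643037  256.05810576] [0.4 0.2 0.4 0.  0.1 0. ]
```

View pics/f.png

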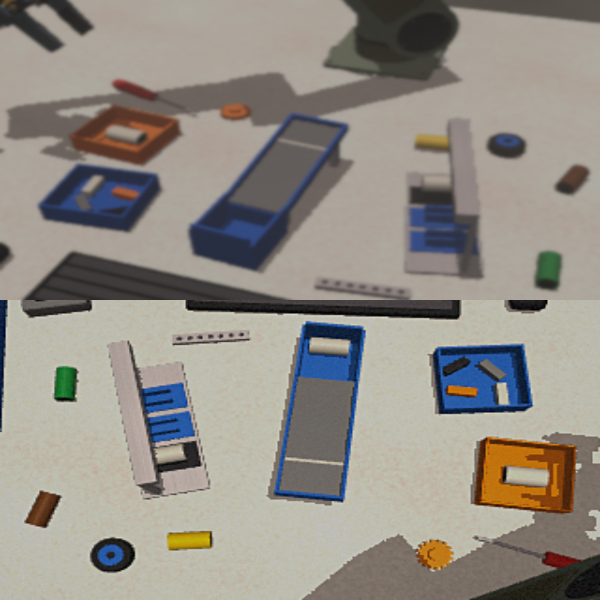

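The round tube is in the catch tray, the crushed one is in the orange tray, and the third is still on the black cradle. Everything else is where it was, so I'm handing in.

```bash
python3 -c "
from workcell import ticket
print(ticket.job_done())"
```

```text
the job is handed in; nothing more can be done
None
```

Both tubes from the blue cradles were tested and the job is handed in: the middle-cradle tube rolled into the catch tray, the far-cradle tube stayed on the ramp and went into the orange tray, and the final pictures show nothing else disturbed (about 24 s of the 61 s used).

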